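Lift the cactus offset with tongs

ROBOT

A 6-joint arm with a two-finger parallel gripper is mounted at the origin on the work surface. World frame = base frame: x ahead of the robot, y to its left, z up, the work surface at z = 0. Lengths are in m, angles in degrees, forces in N, time in s.
With the tool pointing down it reaches from about 0.4 to 0.825 m from the base axis. Payload 7 kg.
Tool frame: the origin (TCP) lies midway between the tips of the shut fingers; the grasp point (between the pads) lies 19 mm behind it; z points along the fingers, y is the direction in which the jaws open and shut (so a half turn about z gives the same grasp; the last joint's range is limited). The gripper opens to 88 mm and grips with 3 to 60 N. Pads are 19 mm wide; open, the fingers measure 130 mm over their backs; the gripper's body (78 mm by 193 mm) begins 47 mm behind the grasp point.
Start: joints at [-56.717, 20.546, 0.682, 0, -70.136, -16.507], TCP at [0.195, -0.646, 0.227] pointing down, gripper open.
Joint ranges: [-176.03, 176.03], [-82.01, 121.73], [-58.28, 71.71], [-173.87, 95.51], [-174.79, -0.11], [-173.66, 173.66]. Speed limits (degrees/s): [136.94, 136.94, 172.46, 180, 180, 180].

INTERFACE

Orientations are given as [roll, pitch, yaw] about the fixed x, y, z axes, in that order (R = Rz(yaw) Ry(pitch) Rx(roll)).
In Python, from plant import r gives the robot as it stands.
- The arm moves only by the tool carry_out, never from a script. Its argument "motion" is one flat list of numbers, 7 for each row, row after row: the turn, a rotation vector about the tool's x, y, z in degrees, then the shift along the tool's x, y, z in cm, then the finger opening in cm, from 0 to 8.76. A call has 1 to 20 rows; each row shifts and turns the commanded pose from where the row before left it, along the tool's axes as they then stand; what a row does not reach is not made up. A row lasts 1/12 s, in which the tool goes at most 41.7 mm and 7.16 degrees, less where a joint would pass 70% of its speed; a pose out of reach is approached as far as the arm can. A call is refused whole if a number of a shift passes 4.17 or a number of a turn 7.16, either way. A call with a gripper value outside its range is refused whole. The fingers move at their own pace and stop on an object; "grip_force" is the grip in N (left out, the last holds). Time passes only in rows, so rows that do not move let the fingers close. It gives the time, the measured TCP pose, the force and the opening at its end, in the units of the state.
- r.get_state(): the state, without advancing time (a new reading comes with each control period).
- r.capture(name): name is "scene" or "top" or "wrist"; returns a dict with "pixels" (384x512x3 uint8, red, green, blue), "K" (3x3 intrinsics, pixels), "R" (3x3) and "t" (3): a world point X has camera coordinates R X + t. Camera axes: x right, y down, z forward; pixel columns grow to the right and rows downward; lengths in m; the calibration is good to about 2 mm. The wrist camera is an equidistant fisheye: a pixel r from the principal point sees the ray r / f radians off the axis. A picture is of the moment at which its call begins. There is no depth.
- r.close_job(): hands the job in, once; it reports no verdict.
The state is a dict: "time_s": time; "joints": joint angles; "qd": joint speeds; "joint_torque": joint torques, N m; "tcp_pos": TCP position; "eef_rot": TCP orientation; "contact_force": force on the tool from outside, world axes, zero at the start; "moment": the same for the moment, N m; "gripper_width": finger opening in m.
Only numpy, scipy, OpenCV 4.12 (cv2) and the standard library are available. Lean on these libraries where they do the work, as an engineer would, in place of code of your own. Each camera call takes 0.05 s, during which the arm holds its last target. There are 200 camera calls.

TASK

A small spiny cactus offset stands on the bench inside a loose pipe collar, waiting to be potted. Lift the collar off it and thread it over the wooden post so that it sits fully down on the collar already there, then pick up the steel tongs, close their jaws on the cactus and lift it upright at least 10 cm clear of the bench, finishing while still holding it there in the tongs. Never touch the cactus with the gripper, and leave the pliers, socket, vial and potted plant where they are.

Things in the scene. Friction and masses are not known exactly. Their poses are not given: they have to be found in the camera images.
- collar_mid (a point): Centre (half-way up) of the loose collar: a plain grey plastic pipe off-cut, outer diameter 58 mm, inner 46 mm, 26 mm tall, 45 g, standing on the bench around the cactus. Axis z up.
- cactus_mid (a point): Centre (half-way up) of the loose spiny cactus offset: a green ribbed barrel 30 mm in diameter between 7 and 29 mm above its flat foot (22 mm across), domed above, 40 mm tall, about 45 g, standing upright on the bench inside the collar (8 mm free all round when centred). z is its upright axis.
- post_seat (a point): Point on the axis of the fixed post where the new collar must sit: the top face of a fixed collar (54 mm in diameter) 28 mm above the bench. The wooden dowel is 20 mm in diameter and rises 47 mm above this point (top 75 mm above the bench); its square foot board is 90 mm wide and 10 mm thick.
- tongs_grip (a point): Middle of the grip of the loose steel tongs (100 g), half-way up, 12 mm above their underside, midway between the arms. x points along the tongs to the jaws, y across, z up. The arms are upright strips 24 mm tall, 3 mm thick, rubber-faced for 40 mm either way; across them here: 60 mm outside to outside when sprung open, 40 mm when closed on the 30 mm cactus (arms then parallel). Tail hinge 95 mm behind this point.
- tongs_jaw (a point): Centre between the jaws of the tongs, 72 mm ahead (+x) of tongs_grip and at the same height. The flat jaw faces are 34 mm long and 24 mm tall and stand about 65 mm apart when sprung open.
- tongs_l (a joint): Closing angle of the tongs' left arm (the right mirrors it), rad: 0 sprung open, about 0.1 on the cactus, 0.19 shut on nothing. Squeezed together at tongs_grip; a spring pushes each arm outward there with about 7 N when open, 10 N when on the cactus. Held at about 50 mm across there, the tongs are firmly carried with the jaws about 48 mm apart.
- pliers: Black-handled pliers lying on the bench, 150 mm long, 15 mm high, origin at the underside of the middle. Leave alone.
- socket: Chrome socket standing on the bench, 26 mm in diameter, 32 mm tall, origin at its underside. Leave alone.
- vial: Cork-topped glass vial standing on the bench, 22 mm in diameter, 54 mm tall, origin at its underside. Leave alone.
- plant_pot: Green pot with a larger cactus, 74 mm in diameter, 118 mm tall overall, origin at its underside. Leave alone.
Things that resemble listed ones, but are neither listed nor needed, are in the scene too. Of the things that look like the part that bears tongs_grip, take the one that is farthest to the robot's left at the start.

How it is judged:
By the outcome, as a careful person would: the job done as asked, in the order asked, and still so for the second after the job is handed in, while the arm keeps its last pose, push and grip.
It also fails if it takes over 61 s, if anything falls off the work surface, if the arm or the gripper's body presses on something with over 40 N, if the wrist force passes 120 N, or if a joint passes its speed limit or range.

## Working session

There is one attempt and no reset: what is moved stays moved. The work goes in short steps, Python scripts to look and compute and a tool call to move; the robot and the scene stay as the last step left them, time stands still between calls to the robot, and variables do not carry over. Pictures are saved under pics/ and viewed, about 8 in all and at most 12, crops included, and the job is handed in when it is done.

Besides the shell and the picture viewer there is one more tool, called after ">>>" as name(argument=value, ...), one argument or row to a line, values as JSON. carry_out: Moves the arm, as the interface text tells. Its arguments: {"type":"object","properties":{"motion":{"type":"array"},"grip_force":{"type":"number"}},"required":["motion"]}

```bash
ls; mkdir -p pics; python3 - <<'E'
from plant import r
import cv2,numpy as np
for n in ["scene","top"]:
    c=r.capture(n); cv2.imwrite(f"pics/{n}0.png",cv2.resize(c["pixels"][:,:,::-1],(800,600),interpolation=cv2.INTER_CUBIC))
    np.savez(f"{n}0.npz",**c); print(n,c["K"].tolist(),np.round(c["R"],3).tolist(),c["t"])
print(r.get_state())
E
```

```text
pics
scene [[398.1855000222572, 0.0, 253.1588872936177], [0.0, 398.1855000222572, 195.24374518804058], [0.0, 0.0, 1.0]] [[-0.151, 0.989, -0.007], [0.673, 0.097, -0.734], [-0.725, -0.116, -0.68]] [ 0.06623907 -0.30370064  1.56599225]
top [[483.86776458031926, 0.0, 257.89859617154144], [0.0, 483.86776458031926, 188.4827129844587], [0.0, 0.0, 1.0]] [[0.019, -1.0, 0.019], [-0.989, -0.021, -0.146], [0.146, -0.016, -0.989]] [-0.01080357  0.51042084  1.54094404]
{'time_s': 0.1, 'joints': array([-5.67167014e+01,  2.05871345e+01,  6.39249579e-01, -1.73976285e-02,
       -7.01341470e+01, -1.65080347e+01]), 'qd': array([-0.03371752, -0.08454463,  0.10812796, -0.07272526, -0.00047115,
        0.01461584]), 'joint_torque': array([-2.03228039e-03, -5.84163094e+01,  2.93750238e+01,  7.01557025e+00,
        1.01719241e-02, -5.94124822e-05]), 'tcp_pos': array([ 0.19468337, -0.64587178,  0.22572137]), 'eef_rot': array([ 1.79916702e+02, -7.62987206e-03, -1.63230654e+02]), 'contact_force': array([ 0.62432119,  0.43093765, -0.09285625]), 'moment': array([ 0.04482018, -0.00045947, -0.0017634 ]), 'gripper_width': 0.08768459092834135}
```

View pics/top0.png

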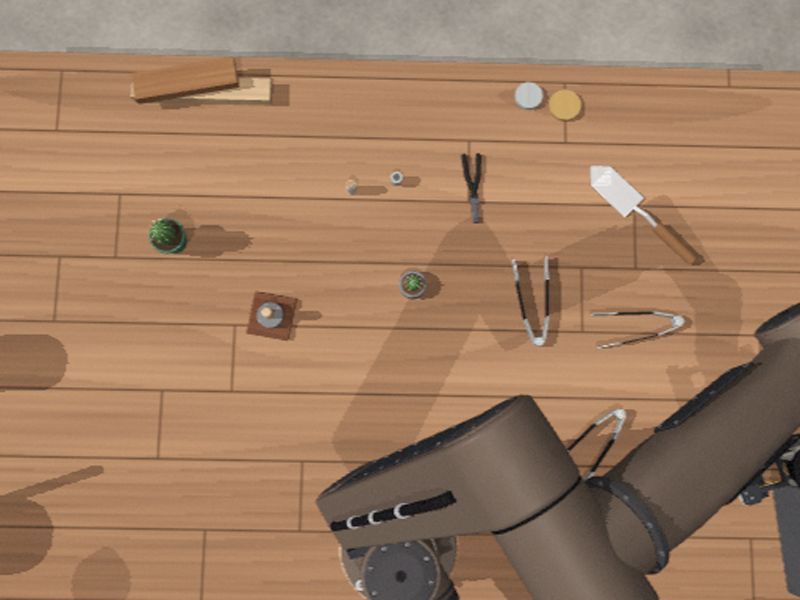

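View pics/scene0.png

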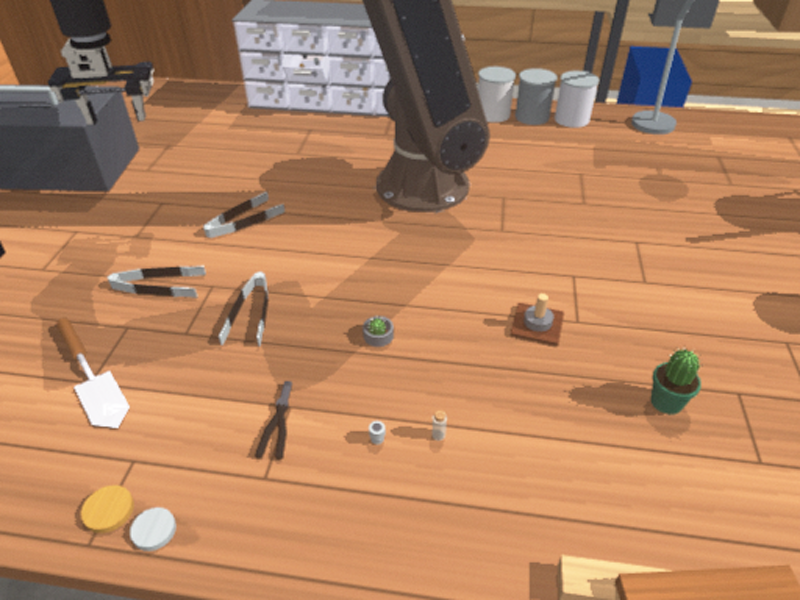

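Top view: collar and cactus at about (412,285), post at (270,315), target (leftmost) tongs with hinge at (539,342) and jaws at (515–548,260). The scene view agrees. I'll make enlarged crops to measure more closely.

```bash
cat > h.py <<'E'
import numpy as np,cv2
def back(c,uv,z):
    uv=np.atleast_2d(uv).astype(float); K,R,t=c["K"],c["R"],c["t"]
    d=np.c_[(uv-[K[0,2],K[1,2]])/K[0,0],np.ones(len(uv))]@R
    o=-R.T@t; return o+d*((z-o[2])/d[:,2])[:,None]
def proj(c,X):
    p=np.atleast_2d(X)@c["R"].T+c["t"]; p=p@c["K"].T; return p[:,:2]/p[:,2:]
def crop(c,u0,v0,w,h,s):  # px = (u-u0+.5)*s-.5
    return cv2.resize(c["pixels"][v0:v0+h,u0:u0+w,::-1],None,fx=s,fy=s,interpolation=cv2.INTER_CUBIC)
E
python3 - <<'E'
from h import *
T=np.load("top0.npz");S=np.load("scene0.npz")
a=crop(T,244,164,40,36,10); b=crop(T,154,182,40,36,10)
d=crop(S,222,194,40,36,10); e=crop(S,324,180,40,36,10)
cv2.imwrite("pics/c1.png",np.vstack([np.hstack([a[:300],b[:300]]),np.hstack([d[:300],e[:300]])]))
a=crop(T,320,158,40,70,8); d=crop(S,134,168,45,60,8)
a=np.pad(a,((0,40),(0,0),(0,0)));d=np.pad(d,((0,120),(0,0),(0,0)))
cv2.imwrite("pics/c2.png",np.hstack([a,d]))
E
```

```text
(no output)
```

View pics/c1.png

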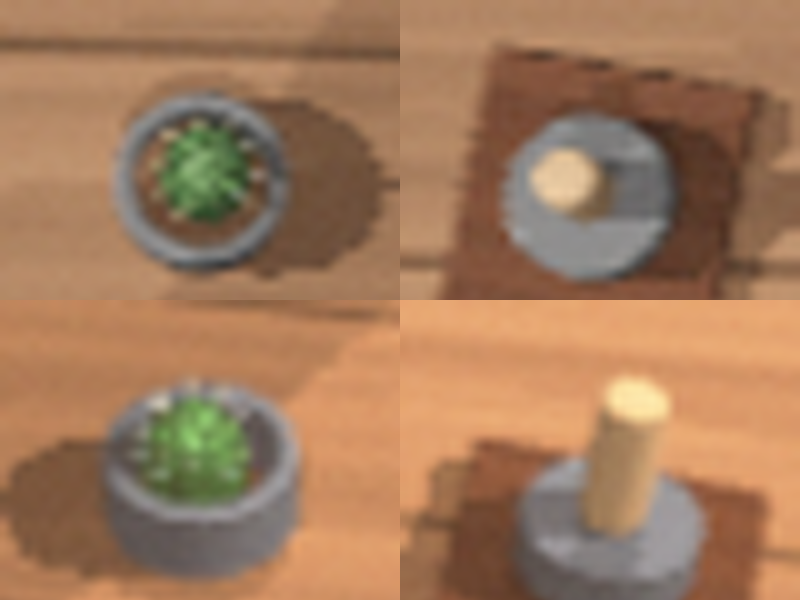

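View pics/c2.png

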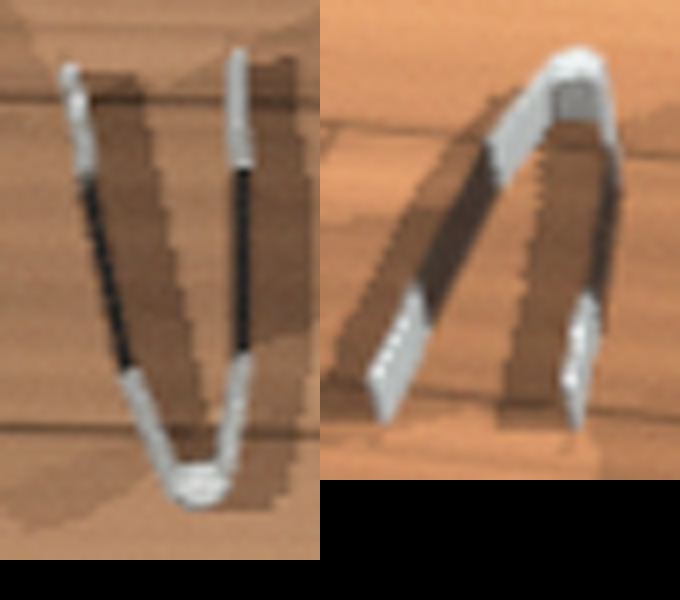

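```bash
python3 - <<'E'
from h import *
T=np.load("top0.npz");S=np.load("scene0.npz")
def q(c,u0,v0,s,p,z): 
    return np.round(back(c,[((a+.5)/s-.5+u0,(b+.5)/s-.5+v0) for a,b in p],z)*1000,1)[:,:2].tolist()
print("collar T",q(T,244,164,10,[(202,180)],.026),"S",q(S,222,194,10,[(201,152)],.026))
print("cactus T",q(T,244,164,10,[(205,172)],.037), "S",q(S,222,194,10,[(195,145)],.032))
print("post top T",q(T,154,182,10,[(166,180)],.075),"S",q(S,324,180,10,[(238,102)],.075))
print("seat T",q(T,154,182,10,[(189,195)],.028),"S",q(S,324,180,10,[(211,228)],.028))
print("tongs T gripL,R, hinge, jawL,R",q(T,320,158,8,[(106,273),(242,260),(198,485),(70,65),(238,50)],.024))
g=[(x-320,y) for x,y in [(455,235),(605,220),(577,65),(380,372),(578,363)]]
print("tongs S",q(S,134,168,8,g,.024))
E
```

```text
collar T [[535.7, -19.5]] S [[541.0, -18.1]]
cactus T [[536.6, -20.1]] S [[544.3, -19.1]]
post top T [[463.6, 277.0]] S [[469.6, 278.6]]
seat T [[464.5, 277.0]] S [[473.0, 277.8]]
tongs T gripL,R, hinge, jawL,R [[507.2, -247.9], [513.9, -304.2], [420.4, -285.3], [594.2, -233.2], [602.1, -303.3]]
tongs S [[528.7, -299.6], [512.5, -246.1], [425.9, -284.9], [602.1, -302.0], [587.4, -232.6]]
```

Cameras agree to about 5 mm: collar ≈ (538,-19), post ≈ (467,278), tongs jaw mid ≈ (597,-268), yaw ≈ 5.6°, all mm. I'll turn the tool to yaw 180 (tool x = -X, y = +Y, z = -Z) and go above the collar.

>>> carry_out(
  motion=[0,0,5.6,0,0,0,8.76,0,0,5.6,0,0,0,8.76,0,0,5.6,0,0,0,8.76,0,0,0,-1,1.8,0.2,8.76,0,0,0,-1.9,3.4,0.4,8.76,0,0,0,-1.9,3.4,0.4,8.76,0,0,0,-1.9,3.4,0.4,8.76,0,0,0,-1.9,3.4,0.4,8.76,0,0,0,-1.9,3.4,0.4,8.76,0,0,0,-1.9,3.4,0.4,8.76,0,0,0,-1.9,3.4,0.4,8.76,0,0,0,-1.9,3.4,0.4,8.76,0,0,0,-1.9,3.4,0.4,8.76,0,0,0,-1.9,3.4,0.4,8.76,0,0,0,-1.9,3.4,0.4,8.76,0,0,0,-1.9,3.4,0.4,8.76,0,0,0,-1.9,3.4,0.4,8.76,0,0,0,-1.9,3.4,0.4,8.76,0,0,0,-1.9,3.4,0.4,8.76,0,0,0,-1.9,3.4,0.4,8.76],
)

```text
time_s: 1.77
tcp_pos: [0.5094, -0.0824, 0.1604]
eef_rot: [180.0, -0.0, 180.0]
contact_force: [1.2, -1.2, 0.5]
gripper_width: 0.0879
```

>>> carry_out(
  motion=[0,0,0,-1.2,2.2,0.3,8.76,0,0,0,-0.6,1.6,0.2,8.76,0,0,0,0,0,0,8.76,0,0,0,0,0,0,8.76],
)

```text
time_s: 2.1
tcp_pos: [0.5269, -0.0456, 0.1549]
eef_rot: [-180.0, -0.1, -179.9]
contact_force: [-0.2, 0.5, -0.4]
gripper_width: 0.0878
```

```bash
cat > w.py <<'E'
import sys,numpy as np,cv2
from plant import r
from h import *
n=sys.argv[1]
c=r.capture("wrist"); np.savez(n+".npz",**c); s=r.get_state()
cv2.imwrite(f"pics/{n}.png",cv2.resize(c["pixels"][:,:,::-1],(800,600),interpolation=cv2.INTER_CUBIC))
print(s["time_s"],np.round(s["tcp_pos"]*1000,1),np.round(s["eef_rot"],2),np.round(s["contact_force"],1),s["gripper_width"])
if len(sys.argv)>2: print(c["K"],c["R"],-c["R"].T@c["t"])
E
cat >> h.py <<'E'
def fback(c,uv,z,s=1.5625):   # fisheye; uv in resized picture
    uv=(np.atleast_2d(uv)+.5)/s-.5; K,R,t=c["K"],c["R"],c["t"]
    p=(uv-[K[0,2],K[1,2]])/K[0,0]; th=np.hypot(*p.T)+1e-12
    d=np.c_[p*(np.sin(th)/th)[:,None],np.cos(th)]@R
    o=-R.T@t; return np.round((o+d*((z-o[2])/d[:,2])[:,None])*1000,1)[:,:2].tolist()
E
python3 w.py w1 1
```

```text
2.15 [526.6 -46.3 155.2] [-1.7999e+02 -6.0000e-02 -1.7998e+02] [-0.4  0.1  0.4] 0.08772908619658273
[[297.31863964   0.         258.42446703]
 [  0.         297.31863964 193.68979735]
 [  0.           0.           1.        ]] [[-1.50093523e-03  9.99998839e-01  2.61928486e-04]
 [ 9.64636572e-01  1.37881952e-03  2.63579936e-01]
 [ 2.63579269e-01  6.48282208e-04 -9.64637522e-01]] [ 0.45629396 -0.04557814  0.31256742]
```

View pics/w1.png

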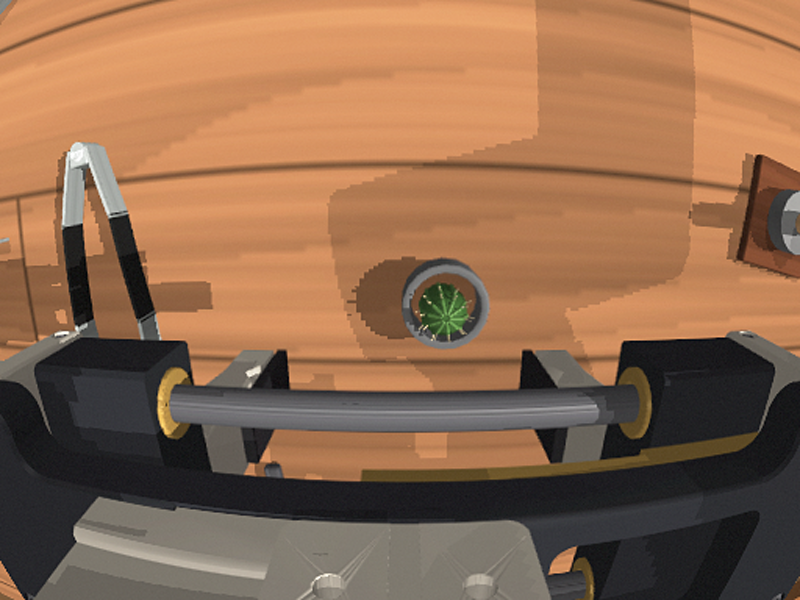

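Collar rim at about (446,306), clearly seen; the cactus is inside it at about (444,310) with ample room. The tongs' hinge, both grips and the post also show.

```bash
python3 - <<'E'
from h import *
c=np.load("w1.npz")
print("collar",fback(c,[(446,306)],.026),"edges",fback(c,[(403,306),(489,306)],.026),"cactus top",fback(c,[(444,312)],.036))
print("tongs hinge, rubber start L,R, rubber end L,R",fback(c,[(79,155),(74,224),(120,213),(84,322),(146,314)],.024))
E
```

```text
collar [[536.6, -18.4]] edges [[536.6, -46.1], [536.6, 9.6]] cactus top [[537.7, -20.5]]
tongs hinge, rubber start L,R, rubber end L,R [[423.5, -282.9], [474.4, -292.0], [469.6, -246.1], [550.9, -295.2], [543.7, -232.4]]
```

>>> carry_out(
  motion=[0,0,0,-0.5,1.4,0,8.76,0,0,0,-0.5,1.4,0,8.76,0,0,0,0,0,2,8.76,0,0,0,0,0,2,8.76,0,0,0,0,0,2,8.76,0,0,0,0,0,2,8.76,0,0,0,0,0,2,8.76,0,0,0,0,0,2,8.76,0,0,0,0,0,1.5,8.76,0,0,0,0,0,1,8.76,0,0,0,0,0,0.4,8.76,0,0,0,0,0,0,8.76,0,0,0,0,0,0,8.76],
)

```text
time_s: 3.23
tcp_pos: [0.5376, -0.0182, 0.0071]
eef_rot: [180.0, 0.0, 180.0]
contact_force: [0.2, 0.4, -1.3]
gripper_width: 0.0876
```

>>> carry_out(
  motion=[0,0,0,0,0,0,8,0,0,0,0,0,0,7.4,0,0,0,0,0,0,6.8,0,0,0,0,0,0,6.4,0,0,0,0,0,0,6.1,0,0,0,0,0,0,5.9,0,0,0,0,0,0,5.7,0,0,0,0,0,0,5.5,0,0,0,0,0,0,5.3,0,0,0,0,0,0,5.3,0,0,0,0,0,0,5.3,0,0,0,0,0,0,5.3],
  grip_force=15,
)

```text
time_s: 4.23
tcp_pos: [0.5371, -0.0184, 0.0067]
eef_rot: [-180.0, 0.0, 180.0]
contact_force: [-1.6, 0.8, 3.3]
gripper_width: 0.058
```

>>> carry_out(
  motion=[0,0,0,0,0,-0.3,5.3,0,0,0,0,0,-0.7,5.3,0,0,0,0,0,-1,5.3,0,0,0,0,0,-1,5.3,0,0,0,0,0,-1,5.3,0,0,0,0,0,-1,5.3,0,0,0,0,0,-1,5.3,0,0,0,0,0,-1,5.3,0,0,0,0,0,-1.5,5.3,0,0,0,0,0,-1.5,5.3,0,0,0,0,0,-1.2,5.3,0,0,0,0,0,-0.8,5.3,0,0,0,0,0,0,5.3],
)

```text
time_s: 5.32
tcp_pos: [0.5381, -0.0182, 0.1288]
eef_rot: [180.0, 0.2, 180.0]
contact_force: [0.2, -0.2, -1.0]
gripper_width: 0.0581
```

>>> carry_out(
  motion=[0,0,0,0.3,1,0,5.3,0,0,0,0.5,2,0,5.3,0,0,0,0.5,2,0,5.3,0,0,0,0.5,2,0,5.3,0,0,0,0.5,2,0,5.3,0,0,0,0.5,2,0,5.3,0,0,0,0.5,2,0,5.3,0,0,0,0.5,2,0,5.3,0,0,0,0.5,2,0,5.3,0,0,0,0.5,2,0,5.3,0,0,0,0.5,2,0,5.3,0,0,0,0.2,1,0,5.3,0,0,0,0,0,0,5.3,0,0,0,0,0,0,5.3],
)

```text
time_s: 6.48
tcp_pos: [0.4815, 0.2018, 0.1259]
eef_rot: [-180.0, -0.1, -180.0]
contact_force: [-0.8, 0.4, -0.1]
gripper_width: 0.0578
```

```bash
python3 w.py w2; python3 - <<'E'
from plant import r
from h import *
c=r.capture("top");np.savez("top1.npz",**c)
p=proj(c,[.5375,-.02,.03])[0];print(p)
m=cv2.cvtColor(crop(c,244,164,40,36,10),cv2.COLOR_BGR2HSV)
g=(m[...,0]>40)&(m[...,0]<80)&(m[...,1]>100); ys,xs=np.nonzero(g); print(xs.mean(),ys.mean(),len(xs))
u,v=(xs.mean()+.5)/10-.5+244,(ys.mean()+.5)/10-.5+164
print(back(c,[(u,v)],.03))
w=cv2.imread("pics/w2.png"); a=cv2.resize(crop(c,244,164,40,36,10),(400,360)); b=cv2.resize(w,(800,600)); b[240:,:400][:360]=a; cv2.imwrite("pics/w2m.png",b)
E
```

```text
6.5333 [481.7 201.3 126. ] [-1.7995e+02 -6.0000e-02 -1.7999e+02] [-0.1 -1.2 -0.8] 0.05843648104191749
[263.95616418 180.82986016]
206.57762359063312 177.40676496097137 2306
[[ 0.5359842  -0.02085307  0.03      ]]
```

View pics/w2m.png

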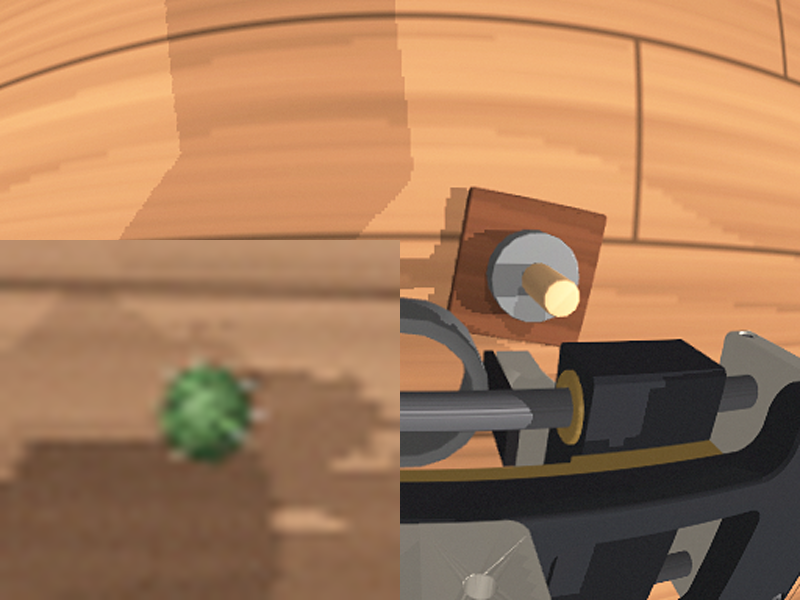

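The cactus still stands upright, and the collar is in the gripper. Dowel top is at about (562,299), seat circle centre at (533,276).

```bash
python3 - <<'E'
from h import *
c=np.load("w2.npz")
print("top",fback(c,[(562,299)],.075),"seat",fback(c,[(533,276)],.028))
E
```

```text
top [[465.9, 278.2]] seat [[464.6, 276.3]]
```

>>> carry_out(
  motion=[0,0,0,0.2,0.8,0,5.3,0,0,0,0.4,1.7,0,5.3,0,0,0,0.4,1.8,0,5.3,0,0,0,0.4,1.7,0,5.3,0,0,0,0.2,1.1,0,5.3,0,0,0,0,0.5,0,5.3,0,0,0,0,0,0,5.3,0,0,0,0,0,0,5.3,0,0,0,0,0,0.8,5.3,0,0,0,0,0,1.4,5.3,0,0,0,0,0,1.4,5.3,0,0,0,0,0,1.4,5.3,0,0,0,0,0,1.4,5.3,0,0,0,0,0,1,5.3,0,0,0,0,0,0.7,5.3,0,0,0,0,0,0.4,5.3,0,0,0,0,0,0,5.3],
)

```text
time_s: 8.0
tcp_pos: [0.466, 0.2771, 0.0408]
eef_rot: [-179.9, -0.1, 180.0]
contact_force: [0.4, -0.4, -1.3]
gripper_width: 0.0581
```

>>> carry_out(
  motion=[0,0,0,0,0,0.1,5.3,0,0,0,0,0,0.1,5.3,0,0,0,0,0,0.1,5.3,0,0,0,0,0,0.1,5.3,0,0,0,0,0,0.1,5.3,0,0,0,0,0,0,5.3,0,0,0,0,0,0,5.3],
)

```text
time_s: 8.58
tcp_pos: [0.4662, 0.2777, 0.0366]
eef_rot: [180.0, 0.0, 180.0]
contact_force: [0.1, -0.6, -0.8]
gripper_width: 0.0581
```

>>> carry_out(
  motion=[0,0,0,0,0,0.1,5.3,0,0,0,0,0,0.1,5.3,0,0,0,0,0,0,5.3,0,0,0,0,0,0,5.3],
)

```text
time_s: 8.92
tcp_pos: [0.4663, 0.2777, 0.0347]
eef_rot: [180.0, 0.0, 180.0]
contact_force: [-1.0, -0.3, 1.9]
gripper_width: 0.0578
```

>>> carry_out(
  motion=[0,0,0,0,0,0,6,0,0,0,0,0,0,6.5,0,0,0,0,0,0,7.2,0,0,0,0,0,0,8,0,0,0,0,0,0,8.76,0,0,0,0,0,0,8.76,0,0,0,0,0,0,8.76],
)

```text
time_s: 9.5
tcp_pos: [0.4662, 0.2776, 0.0345]
eef_rot: [-180.0, -0.0, 180.0]
contact_force: [0.4, 0.5, 0.4]
gripper_width: 0.087
```

>>> carry_out(
  motion=[0,0,0,0,0,-0.5,8.76,0,0,0,0,0,-1,8.76,0,0,0,0,0,-1.5,8.76,0,0,0,0,0,-2,8.76,0,0,0,0,0,-2.5,8.76,0,0,0,0,0,-2.5,8.76,0,0,0,0,0,-1,8.76,0,0,0,0,-1.5,0,8.76,0,0,0,0,-3,0,8.76,0,0,0,0,-3.5,0,8.76,0,0,0,0,-3.5,0,8.76,0,0,0,0,-3.5,0,8.76,0,0,0,0,-3.5,0,8.76,0,0,0,0,-1.5,0,8.76,0,0,0,0,0,0,8.76,0,0,0,0,0,0,8.76],
)

```text
time_s: 10.83
tcp_pos: [0.4657, 0.0763, 0.1445]
eef_rot: [180.0, -0.0, 179.8]
contact_force: [-0.2, 0.0, 0.3]
gripper_width: 0.0874
```

```bash
python3 w.py w3; python3 - <<'E'
from plant import r
from h import *
c=r.capture("scene");np.savez("scene1.npz",**c)
a=crop(c,324,180,40,36,10); d=crop(c,222,194,40,36,10)
w=cv2.imread("pics/w3.png")
cv2.imwrite("pics/w3m.png",np.hstack([a,d]))
E
```

```text
10.8833 [465.9  77.2 144.6] [179.99   0.   179.91] [0.1 0.1 0.3] 0.08766272839739597
```

View pics/w3m.png

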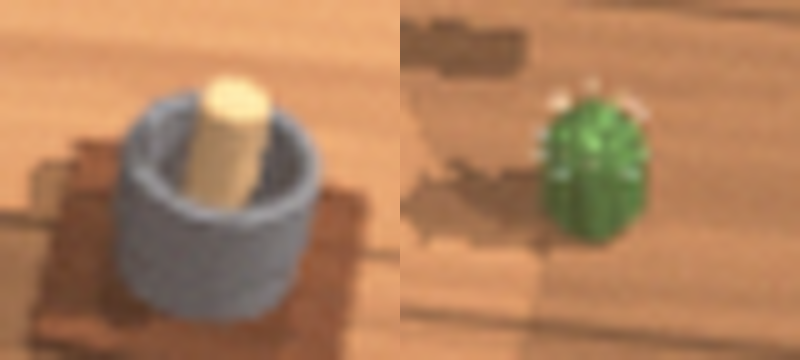

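The collar sits flat and fully down on the post, and the cactus is upright. Next, over to the tongs.

>>> carry_out(
  motion=[0,0,0,-0.5,-1.5,-0.2,8.76,0,0,0,-1,-2.9,-0.4,8.76,0,0,0,-1,-3,-0.4,8.76,0,0,0,-1,-3,-0.4,8.76,0,0,0,-1,-3,-0.4,8.76,0,0,0,-1,-3,-0.4,8.76,0,0,0,-1,-3,-0.4,8.76,0,0,0,-1,-3,-0.4,8.76,0,0,0,-1,-3,-0.4,8.76,0,0,0,-1,-3,-0.4,8.76,0,0,0,-1,-3,-0.4,8.76,0,0,0,-1,-2,-0.4,8.76,0,0,0,-1,-1.9,-0.3,8.76,0,0,0,0,0,0,8.76,0,0,0,0,0,0,8.76],
)

```text
time_s: 12.18
tcp_pos: [0.5915, -0.2754, 0.1925]
eef_rot: [180.0, -0.1, 179.9]
contact_force: [0.1, 0.3, 0.1]
gripper_width: 0.0877
```

```bash
python3 w.py w4
```

```text
12.2333 [ 591.1 -274.7  192.6] [ 1.7997e+02 -8.0000e-02  1.7999e+02] [-0.1  0.  -0.6] 0.08762185067025934
```

View pics/w4.png

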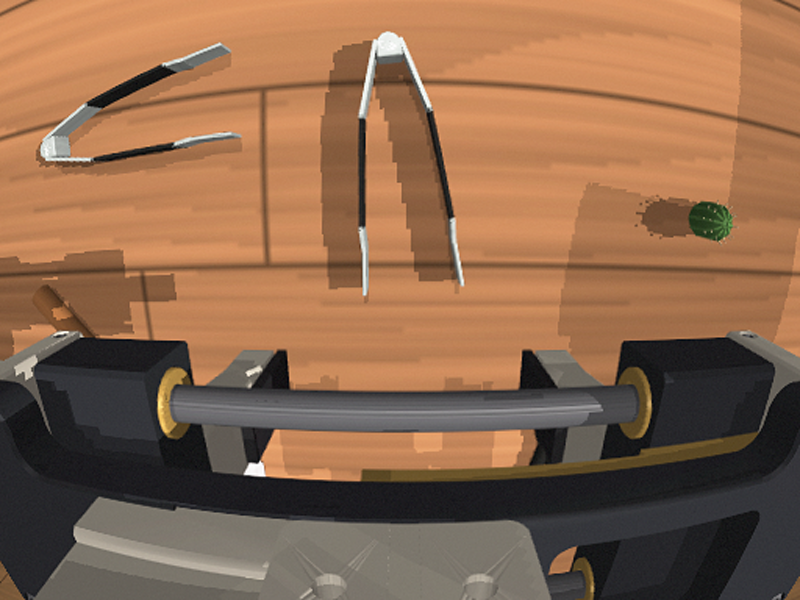

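Target tongs fully in view: hinge (389,45), rubber (362,118)–(362,226) and (431,110)–(453,218), tips (366,296) and (461,284).

```bash
python3 - <<'E'
from h import *
c=np.load("w4.npz")
n=["hinge","rs","re","ls","le","rt","lt"]
P=np.array(fback(c,[(389,45),(362,118),(362,227),(431,110),(454,218),(366,296),(461,284)],.024))
for a,b in zip(n,P): print(a,b)
g=P[1:5].mean(0); j=P[5:].mean(0); print("grip",g,"tips",j)
for a,b in ((P[0],g),(P[0],j),(g,j)): print(np.linalg.norm(b-a),np.degrees(np.arctan2(*(b-a)[::-1])))
print("bisector",np.degrees([np.arctan2(*(P[2]-P[1])[::-1]),np.arctan2(*(P[4]-P[3])[::-1])]))
print("cactus",fback(c,[(711,221)],.02))
E
```

```text
hinge [ 424.1 -285.4]
rs [ 477.5 -304. ]
re [ 554.6 -304.6]
ls [ 472.  -256.3]
le [ 548.2 -239.9]
rt [ 604.8 -302.7]
lt [ 595.9 -233.8]
grip [ 513.075 -276.2  ] tips [ 600.35 -268.25]
89.4493746484569 5.9033948270681975
177.08242431139223 5.557667390065383
87.63634020770138 5.204787399747084
bisector [-0.44587255 12.14609737]
cactus [[540.8, -20.0]]
```

>>> carry_out(
  motion=[0,0,0,1.5,0,0,8.76,0,0,0,2.5,0,0,8.76,0,0,0,2.5,-0.1,0,8.76,0,0,0,1.4,0,0,8.76,0,0,-3,0,0,0,8.76,0,0,-2.6,0,0,0,8.76,0,0,0,0,0,2.5,8.76,0,0,0,0,0,2.5,8.76,0,0,0,0,0,2.5,8.76,0,0,0,0,0,2.5,8.76,0,0,0,0,0,2.5,8.76,0,0,0,0,0,1.5,8.76,0,0,0,0,0,0,8.76,0,0,0,0,0,0,8.76],
)

```text
time_s: 13.4
tcp_pos: [0.5116, -0.2753, 0.0533]
eef_rot: [180.0, -0.1, -174.3]
contact_force: [-0.8, 0.1, 1.4]
gripper_width: 0.0874
```

>>> carry_out(
  motion=[0,0,0,0,0,1.5,8.76,0,0,0,0,0,1.5,8.76,0,0,0,0,0,1,8.76,0,0,0,0,0,0.6,8.76,0,0,0,0,0,0.3,8.76,0,0,0,0,0,0,8.76,0,0,0,0,0,0,8.76],
)

```text
time_s: 13.98
tcp_pos: [0.5124, -0.2765, 0.0052]
eef_rot: [-180.0, 0.0, -174.4]
contact_force: [0.5, 0.2, 0.0]
gripper_width: 0.0873
```

>>> carry_out(
  motion=[0,0,0,0,0,0,8,0,0,0,0,0,0,7.4,0,0,0,0,0,0,6.9,0,0,0,0,0,0,6.5,0,0,0,0,0,0,6.2,0,0,0,0,0,0,6,0,0,0,0,0,0,5.8,0,0,0,0,0,0,5.6,0,0,0,0,0,0,5.4,0,0,0,0,0,0,5.2,0,0,0,0,0,0,5,0,0,0,0,0,0,5,0,0,0,0,0,0,5,0,0,0,0,0,0,5,0,0,0,0,0,0,5],
  grip_force=35,
)

```text
time_s: 15.23
tcp_pos: [0.5122, -0.2764, 0.0047]
eef_rot: [-180.0, 0.0, -174.4]
contact_force: [0.6, -0.2, 2.2]
gripper_width: 0.0501
```

>>> carry_out(
  motion=[0,0,0,0,0,-0.3,5,0,0,0,0,0,-0.6,5,0,0,0,0,0,-0.9,5,0,0,0,0,0,-1,5,0,0,0,0,0,-1,5,0,0,0,0,0,-1,5,0,0,0,0,0,-1,5,0,0,0,0,0,-1,5,0,0,0,0,0,-0.7,5,0,0,0,0,0,-0.5,5,0,0,0,0,0,0,5],
)

```text
time_s: 16.15
tcp_pos: [0.5126, -0.2765, 0.0859]
eef_rot: [-180.0, 0.1, -174.4]
contact_force: [-0.1, -0.0, -0.9]
gripper_width: 0.0505
```

>>> carry_out(
  motion=[0,0,0,0.1,0.7,0,5,0,0,0,0.1,1.3,0,5,0,0,0,0.2,1.8,0,5,0,0,0,0.2,2,0,5,0,0,0,0.2,2,0,5,0,0,0,0.2,2,0,5,0,0,0,0.2,2,0,5,0,0,0,0.2,2,0,5,0,0,0,0.2,2,0,5,0,0,0,0.2,2,0,5,0,0,0,0.1,2,0,5,0,0,0,0.1,1.8,0,5,0,0,0,0.1,1.6,0,5,0,0,0,0.1,1.2,0,5,0,0,0,0,0.8,0,5,0,0,0,0,0,0,5,0,0,0,0,0,0,5,0,0,0,0,0,0,5],
)

```text
time_s: 17.65
tcp_pos: [0.4654, -0.0278, 0.0844]
eef_rot: [-180.0, -0.0, -174.4]
contact_force: [0.0, -0.3, -1.5]
gripper_width: 0.0499
```

```bash
python3 w.py w5; python3 - <<'E'
from plant import r
from h import *
S=r.capture("scene");T=r.capture("top");np.savez("scene2.npz",**S);np.savez("top2.npz",**T)
w=cv2.resize(cv2.imread("pics/w5.png"),(400,300))
a=crop(T,219,160,80,60,5);b=crop(S,190,150,80,60,5)
blank=cv2.resize(S["pixels"][:,:,::-1],(400,300))
cv2.imwrite("pics/m5.png",np.vstack([np.hstack([w,blank]),np.hstack([a,b])]))
E
```

```text
17.7 [465.4 -28.1  84.4] [-1.7999e+02 -2.0000e-02 -1.7444e+02] [-0.3 -0.2 -0.3] 0.04986136971058106
```

View pics/m5.png

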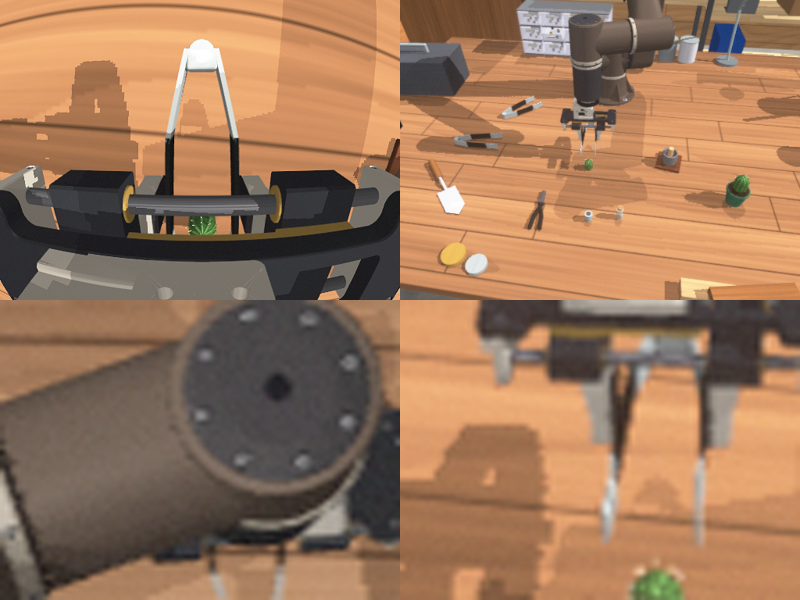

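```bash
python3 - <<'E'
from h import *
S=np.load("scene2.npz")
uv=[((x+.5)/5-.5+190,(y+.5)/5-.5+150) for x,y in [(208,241),(299,243),(257,283)]]
for z in(.080,.092): print(z,np.round(back(S,uv,z)*1000,1)[:2,:2])
print(back(S,[uv[2]],.03))
g=np.array([465.4,-28]);e=np.array([.9953,.0972]);n=np.array([-.0972,.9953])
print("pred tips",g+89*e-26*n,g+89*e+26*n,"jaw",g+72*e)
E
```

```text
0.08 [[555.8 -43.7]
 [550.1   6.9]]
0.092 [[568.3 -40.8]
 [562.7   9.1]]
[[ 0.53480669 -0.0210134   0.03      ]]
pred tips [556.5089 -45.227 ] [551.4545   6.5286] jaw [537.0616 -21.0016]
```

Measured jaw tips match the prediction to about 1 mm, and the jaw centre is within 1 mm of the cactus axis. Lowering around it.

>>> carry_out(
  motion=[0,0,0,0,0.1,0.4,5,0,0,0,0,0,0.7,5,0,0,0,0,0,0.7,5,0,0,0,0,0,0.7,5,0,0,0,0,0,0.7,5,0,0,0,0,0,0.7,5,0,0,0,0,0,0.7,5,0,0,0,0,0,0.7,5,0,0,0,0,0,0.7,5,0,0,0,0,0,0.6,5,0,0,0,0,0,0.5,5,0,0,0,0,0,0.3,5,0,0,0,0,0,0,5,0,0,0,0,0,0,5],
)

```text
time_s: 18.97
tcp_pos: [0.4655, -0.0267, 0.0105]
eef_rot: [-180.0, -0.0, -174.4]
contact_force: [-0.2, -0.2, -0.9]
gripper_width: 0.0497
```

```bash
python3 w.py w6; python3 - <<'E'
from plant import r
from h import *
S=r.capture("scene")
cv2.imwrite("pics/m6.png",crop(S,205,175,66,50,12))
E
```

```text
19.0167 [465.6 -26.7  10.7] [-1.8000e+02  1.0000e-02 -1.7442e+02] [ 0.1 -0.6 -0.3] 0.04999964147081174
```

View pics/m6.png

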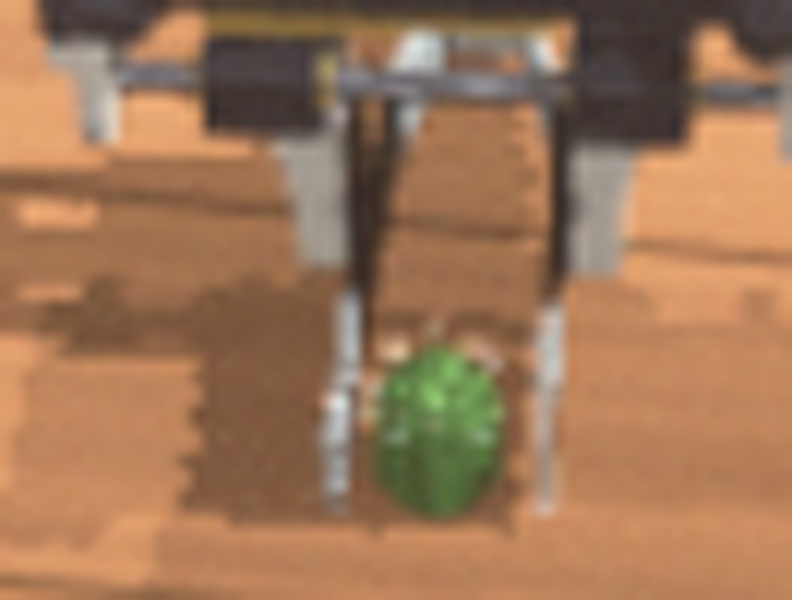

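The cactus stands centred between the jaws (jaws at 345 and 540, cactus at 440). Closing slowly.

>>> carry_out(
  motion=[0,0,0,0,0,0,4.8,0,0,0,0,0,0,4.6,0,0,0,0,0,0,4.4,0,0,0,0,0,0,4.3,0,0,0,0,0,0,4.2,0,0,0,0,0,0,4.1,0,0,0,0,0,0,4,0,0,0,0,0,0,3.9,0,0,0,0,0,0,3.8,0,0,0,0,0,0,3.7,0,0,0,0,0,0,3.6,0,0,0,0,0,0,3.5,0,0,0,0,0,0,3.4,0,0,0,0,0,0,3.4,0,0,0,0,0,0,3.4],
  grip_force=35,
)

```text
time_s: 20.32
tcp_pos: [0.4655, -0.0267, 0.0106]
eef_rot: [-180.0, -0.0, -174.4]
contact_force: [-0.3, -0.3, 0.5]
gripper_width: 0.0393
```

>>> carry_out(
  motion=[0,0,0,0,0,-0.2,3.4,0,0,0,0,0,-0.4,3.4,0,0,0,0,0,-0.6,3.4,0,0,0,0,0,-0.8,3.4,0,0,0,0,0,-0.8,3.4,0,0,0,0,0,-0.8,3.4,0,0,0,0,0,-0.8,3.4,0,0,0,0,0,-0.8,3.4,0,0,0,0,0,-0.8,3.4,0,0,0,0,0,-0.8,3.4,0,0,0,0,0,-0.8,3.4,0,0,0,0,0,-0.8,3.4,0,0,0,0,0,-0.8,3.4,0,0,0,0,0,-0.8,3.4,0,0,0,0,0,-0.8,3.4,0,0,0,0,0,-0.8,3.4,0,0,0,0,0,-0.8,3.4,0,0,0,0,0,-0.8,3.4,0,0,0,0,0,-0.8,3.4,0,0,0,0,0,-0.6,3.4],
)

```text
time_s: 21.98
tcp_pos: [0.4657, -0.0267, 0.1576]
eef_rot: [180.0, 0.0, -174.4]
contact_force: [0.6, 0.1, -1.2]
gripper_width: 0.0389
```

>>> carry_out(
  motion=[0,0,0,0,0,-0.5,3.4,0,0,0,0,0,-0.3,3.4,0,0,0,0,0,0,3.4,0,0,0,0,0,0,3.4,0,0,0,0,0,0,3.4,0,0,0,0,0,0,3.4,0,0,0,0,0,0,3.4],
)

```text
time_s: 22.57
tcp_pos: [0.4653, -0.0268, 0.1642]
eef_rot: [-180.0, -0.0, -174.4]
contact_force: [-0.4, -0.6, -0.8]
gripper_width: 0.0391
```

```bash
python3 w.py w7; python3 - <<'E'
from plant import r
from h import *
S=r.capture("scene"); p=proj(S,[.537,-.02,.17])[0]; print(p)
a=crop(S,int(p[0])-33,int(p[1])-25,66,50,12)
b=cv2.resize(S["pixels"][:,:,::-1],(264,198)); a[402:,:264]=b
cv2.imwrite("pics/m7.png",a)
E
```

```text
22.6167 [465.3 -26.8 164.3] [-1.7999e+02 -4.0000e-02 -1.7442e+02] [ 0.5 -0.4 -1.4] 0.039478040211835985
[239.7641061  169.33981261]
```

View pics/m7.png

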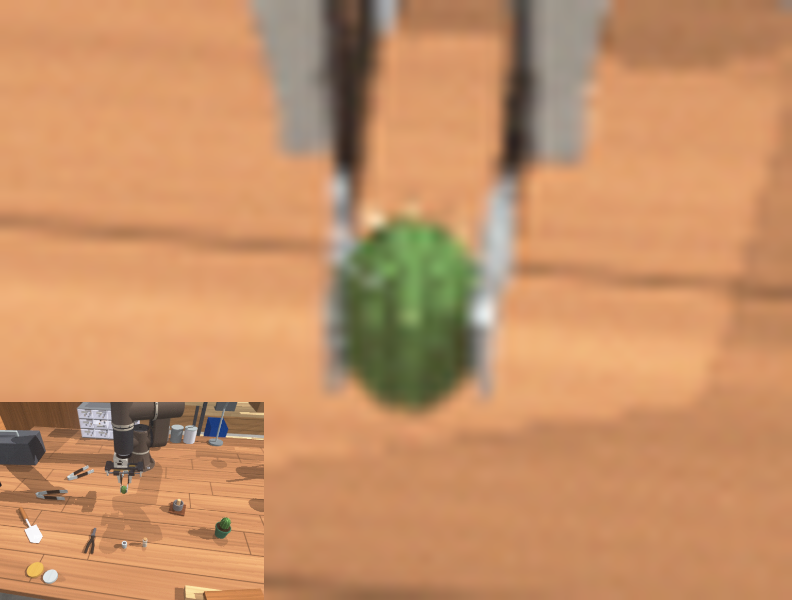

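The cactus is held upright between the jaws, with its foot about 15 cm up, and the other objects have not moved. Handing in.

```bash
python3 -c "
from plant import r
print(r.close_job())"
```

```text
the job is handed in; nothing more can be done
None
```

The job is done and handed in at about 22.6 s of the 61 s allowed; no verdict was reported. I lifted the collar off the cactus and threaded it over the post. Then I picked up the leftmost tongs, closed them on the cactus and lifted it.

- **Collar:** the scene picture after release shows it flat on the fixed collar with the dowel through it. The tool height at contact was 34.7 mm, as expected.
- **Cactus:** the last picture shows it upright between the jaws. The grip opening is steady at about 39 mm (40 mm expected on the cactus). The tool rose 154 mm from the grasp, so the foot is about 15 cm above the bench. The gripper fingers stayed about 5 cm from the cactus while the tongs held it.
- **Other items:** the pliers, socket, vial and potted plant look unmoved in the last view. I judged this by eye and did not measure it.
- **Disagreement:** the two fixed cameras differed by about 5 mm in x. I used close wrist-camera measurements instead, and the jaw position then matched the scene camera to about 1–2 mm.

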